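# Stop the coasting turntable and lock it with its pin

### The arm

A 6-joint arm with a two-finger parallel gripper is mounted at the origin on the work surface. World frame = base frame: x ahead of the robot, y to its left, z up, the work surface at z = 0. Lengths are in m, angles in rad, forces in N, time in s.
With the tool pointing down it reaches from about 0.275 to 1 m from the base axis. Payload 8.4 kg.
Tool frame: the origin (TCP) lies on the centre line of the jaws, within the pads' length; the fingertips stand 17 mm ahead of it and the grasp point (between the pads) lies 2 mm behind it (bot.tcp_to_tips is the z of the fingertips in the tool frame, in m); z points along the fingers, y is the line along which they close (so a half turn about z gives the same grasp; the last joint's range is limited). The gripper opens to 85 mm and grips with 20 to 120 N. Pads are 22 mm wide; open, the fingers measure 114 mm over their backs; the gripper's body (76 mm by 85 mm) begins 54 mm behind the grasp point. The pads swing forward as they close: fully open they stand 13 mm farther back than shut.
Start: joints at [-1.228, 0.353, 1.633, -0, 1.155, -0.002], TCP at [0.211, -0.588, 0.248] pointing down, gripper open.
Joint ranges: [-2.63, 2.63], [-0.92, 2.1], [0.06, 2.66], [-1.3, 4.44], [0, 2.69], [-3.02, 3.02]. Speed limits (rad/s): [2.22, 2.22, 2.79, 3.14, 3.14, 3.14].

### API

Orientations are given as a unit quaternion [x, y, z, w].
In Python, from workcell import bot, hand, kinematics, get_obs, vision, hand_in gives the robot as it stands. The module is installed in compiled form; this text tells all that it offers. Calls block until the motion is done:
- bot.reach(position, orientation): joint-space move of the TCP to a pose.
- bot.servo_line(position, ori=None, velocity=0.15): straight line of the TCP; ori=None keeps the orientation; velocity is the mean speed in m/s.
- bot.goto_joints(angles): joint-space move.
- hand.move_gripper(opening, strength=None): finger opening in m; strength is the grip in N (None keeps the last); returns when the fingers have stopped.
- bot.dwell(seconds).
- kinematics.solve_ik(position, orientation): joint angles nearest the present ones, or None.
- get_obs(): the state.
- vision.read_camera(name): name is "scene" or "top" or "wrist"; returns a dict with "frame" (384x512x3 uint8, red, green, blue), "intrinsics" (3x3 intrinsics, pixels), "view" (4x4, takes a point from world to camera coordinates). Camera axes: x right, y down, z forward; pixel columns grow to the right and rows downward; lengths in m; the calibration is good to about 2 mm. A picture is of the moment at which its call begins. There is no depth.
A pose or a line that the arm cannot do raises bot.IKError and nothing moves.
- hand_in(): hands the job in; it is judged then, once.
The state is a dict: "time_s": time; "joint_pos": joint angles; "joint_vel": joint speeds; "joint_efforts": joint torques, N m; "position": TCP position; "orientation": TCP orientation; "wrist_force": force on the tool from outside, world axes, zero at the start; "ft_torque": the same for the moment, N m; "gripper_width": finger opening in m; "grip_force": force on a finger pad.
Only numpy, scipy, OpenCV 4.12 (cv2) and the standard library are available. Lean on these libraries where they do the work, as an engineer would, in place of code of your own. Each camera call takes 0.05 s, during which the arm holds its last target. There are 200 camera calls.

### The job

The sculptor's turntable is still coasting round. Slow its deck with a light touch until it stands still with the hole in the deck right under the slot of the fixed bracket, then take the long square-headed lock pin from the wooden rack and push it through the slot into the hole, fully home with its collar down on the bracket, and let go. Never press on the deck with more than 20 N, by hand or with the pin, and leave the other things on the bench where they are.

Things in the scene. Friction and masses are not known exactly. Their poses are not given: they have to be found in the camera images.
- turntable: Fixed dark steel stand; origin on the bench under the deck's axle, z up, x from the axle towards the bracket. Foot 270 mm across. Bracket: post 30 x 50 mm at radius 153 to 183 mm, with a flat arm 50 mm wide, 12 mm thick, reaching in over the deck from radius 183 to 83 mm, underside 95 mm and top 107 mm above the bench. Nothing on the stand is higher than 111 mm.
- slot (a point): Centre of the slot in the bracket's arm, at the arm's top, 107 mm above the bench, 112 mm from the axle. The slot goes right through the 12 mm arm; 24 mm long along the radius (turntable x), 14.5 mm wide along the deck's direction of turning. The arm's underside is 20 mm above the deck.
- hole (a point): Centre of the round hole in the deck, at the level of the deck's top. 14.5 mm across with a 1 mm chamfer, right through the 15 mm deck, 112 mm from the axle. Below the deck there are 48 mm of free space.
- centre (a point): Centre of the deck's top, on the axle, about 75 mm above the bench. The deck is a plain flat steel disc, 280 mm across, 15 mm thick, about 7.6 kg and 0.07 kg m2, with nothing to grip. It rests on a springy mount and sinks about 1 mm per 5 N pressed on it. It can be turned by dragging it with a fingertip pressed on its top: slowly, it is heavy; lift off slowly or it drifts.
- deck (a joint): Deck's angle, rad, grows counter-clockwise from above, counts whole turns; after the start the hole is under the slot at 0 and multiples of 6.283. In the first 2 s or so the deck is given a start, then it coasts freely counter-clockwise at about 1.5 to 2.8 rad/s, left alone for three quarters of a minute or more. Once stopped it stays put.
- pin: Lock pin, loose steel, 0.12 kg, 86 mm long, upright in one of the rack's holes. Origin at the centre of its lower end, z towards its head. Round shank 12 mm across, 56 mm long, 2 mm chamfer at the foot; round collar 26 mm across from 56 to 62 mm; square grip 20 x 20 mm (sides along x, y) from 62 to 86 mm. Fully home, the collar rests on the arm, lower end 56 mm below the arm's top.
- rack: Fixed wooden pin rack 180 x 60 x 40 mm, long along its x; origin at the centre of its underside. Three holes 15 mm across, 30 mm deep, at x = -60, 0 and +60 mm; the lock pin and the two short pins stand in them in any order, their lower ends 10 mm above the bench.
- short1: Short steel pin standing in the rack, 46 mm long, round head 24 mm across, bystander; origin at its lower end.
- short2: Second short steel pin, same as the first, bystander; origin at its lower end.
- sander: Cork sanding block 110 x 60 x 30 mm, bystander; origin under its centre.
- driver: Screwdriver with yellow handle lying on the bench, bystander; origin under its middle, handle to its -x.
- offcut: Plywood offcut 90 x 35 x 20 mm, bystander; origin under its centre.
- tape: Empty cardboard roll, 90 mm across, 25 mm high, bystander; origin under its centre.
Mind the look-alikes: they are no part of the job. What is shaped like the pin but pink or purple is not meant.

How it is judged:
On the way:
1. the deck stands still with its hole under the bracket's slot (within 4 mm) (horizontal distance between hole and slot below 0.004 m and velocity of joint deck between -0.03 and 0.03 rad/s), for 0.3 s.
At the end, for the whole second after the job is handed in: The deck is still with its hole under the slot (within 5 mm), and the lock pin stands in slot and hole, released and at rest: its lower end within 4 mm of the hole's centre seen from above and at least 53 mm below the top of the bracket's arm (collar down to within 3 mm), upright within 0.12 rad (horizontal distance between pin and hole below 0.004 m and horizontal distance between hole and slot below 0.005 m and z of pin in the frame of slot between -0.06 and -0.053 m and angle between pin's own z axis and vertical below 0.12 rad and velocity of joint deck between -0.03 and 0.03 rad/s and linear speed of pin below 0.02 m/s); the robot touches nothing.
It fails at once if fingers, arm or pin press on the deck with more than 20 N (contact force between any of the fingers, the arm, pin and deck above 20 N).
It fails at once if one of the other things on the bench is moved by more than 25 mm (distance of any of short1, short2, sander, driver, offcut, tape from where it was at the start of the episode above 0.025 m).
It also fails if it takes over 72 s, if anything falls off the work surface, if the arm or the gripper's body presses on something with over 40 N, if the wrist force passes 120 N, or if a joint passes its speed limit or range.

## Working session

There is one attempt and no reset: what is moved stays moved. The work goes in short steps, each a Python script; the robot and the scene stay as the last script left them, time stands still between calls to the robot, and variables do not carry over. Pictures are saved under pics/ and viewed, at most 10 in all, crops included, and the job is handed in when it is done.

```bash
mkdir -p pics; ls; python3 - <<'E'
from workcell import *
import cv2,numpy as np
for n in ["top","scene"]:
    r=vision.read_camera(n); cv2.imwrite(f"pics/{n}0.png",r["frame"][:,:,::-1]); print(n,r["intrinsics"].tolist(),np.round(r["view"],4).tolist())
o=get_obs(); print(o["time_s"],o["position"],o["orientation"],o["wrist_force"],bot.tcp_to_tips)
E
```

```text
pics
top [[500.0030892638154, 0.0, 249.2921826478725], [0.0, 500.0030892638154, 194.0258332486945], [0.0, 0.0, 1.0]] [[-0.0137, -0.9997, -0.0201, 0.0661], [-0.9806, 0.0174, -0.1953, 0.5749], [0.1956, 0.017, -0.9805, 1.71], [0.0, 0.0, 0.0, 1.0]]
scene [[395.8394969675469, 0.0, 255.81070983661266], [0.0, 395.8394969675469, 192.79231356845293], [0.0, 0.0, 1.0]] [[0.8256, 0.5642, -0.0041, -0.5067], [0.4394, -0.6475, -0.6226, -0.1611], [-0.354, 0.5123, -0.7825, 1.4883], [0.0, 0.0, 0.0, 1.0]]
0.1 [ 0.21111513 -0.58784347  0.24761661] [ 9.85177823e-01  1.71535013e-01 -9.70937117e-05 -6.22641116e-04] [0.47005487 0.34194204 0.94444586] 0.017
```

View pics/top0.png

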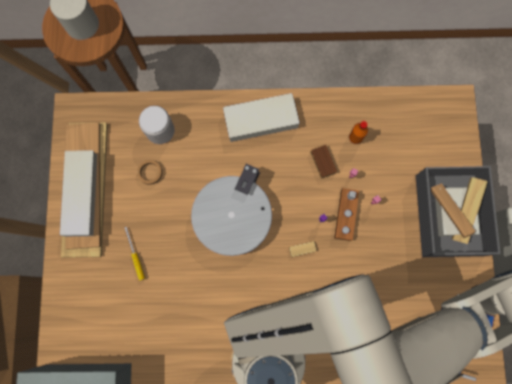

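View pics/scene0.png

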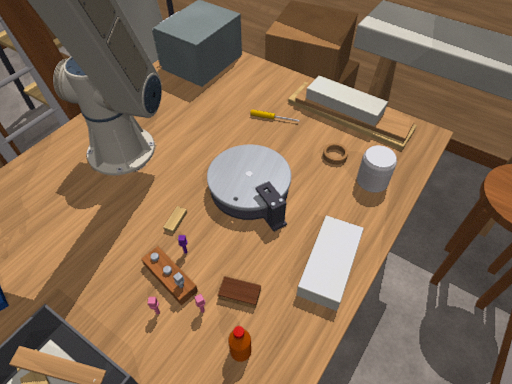

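Top view: deck centre at (231,216), bracket at (247,180), hole at (263,209), rack at (347,214). In the scene view the rack's three heads are at (154,257), (167,271) and (178,280), and the last one looks taller. I'll zoom in and compute the positions.

```bash
cat > h.py <<'E'
import numpy as np,cv2,json
from scipy.spatial.transform import Rotation as R
def ray(K,V,u,v,z):
    V=np.array(V);K=np.array(K);Rm=V[:3,:3];c=-Rm.T@V[:3,3]
    d=Rm.T@np.linalg.solve(K,[u,v,1.]);return c+d*(z-c[2])/d[2]
def proj(K,V,p):
    q=np.array(V)[:3,:3]@np.array(p)+np.array(V)[:3,3];q=np.array(K)@q;return q[:2]/q[2]
def down(yaw):  # tool z down, tool y at direction yaw+90deg mirrored: x axis along yaw
    return (R.from_euler('z',yaw)*R.from_euler('x',np.pi)).as_quat()
C={"top":([[500.003,0,249.292],[0,500.003,194.026],[0,0,1]],[[-0.0137,-0.9997,-0.0201,0.0661],[-0.9806,0.0174,-0.1953,0.5749],[0.1956,0.017,-0.9805,1.71],[0,0,0,1]]),
"scene":([[395.839,0,255.811],[0,395.839,192.792],[0,0,1]],[[0.8256,0.5642,-0.0041,-0.5067],[0.4394,-0.6475,-0.6226,-0.1611],[-0.354,0.5123,-0.7825,1.4883],[0,0,0,1]])}
E
python3 - <<'E'
from h import *
t=cv2.imread("pics/top0.png");s=cv2.imread("pics/scene0.png")
a=cv2.resize(t[165:265,180:380],None,fx=4,fy=4,interpolation=cv2.INTER_CUBIC)
b=cv2.resize(s[135:335,120:320],None,fx=2,fy=2,interpolation=cv2.INTER_CUBIC)
c=cv2.resize(s[240:310,130:210],None,fx=5,fy=5,interpolation=cv2.INTER_CUBIC)[:200]
c=cv2.resize(s[240:310,130:210],(400,350),interpolation=cv2.INTER_CUBIC)[:200+0]
cc=cv2.resize(s[245:305,135:215],(800,600),interpolation=cv2.INTER_CUBIC)
cv2.imwrite("pics/z1.png",a);cv2.imwrite("pics/z2.png",cv2.resize(cc,(400,300)))
for n,u,v,z in [("top",231,216,.075),("scene",249,174,.075),("top",263.5,208.5,.075),("scene",236,198,.075),("top",247,180,.107),("top",347,214,.04),("scene",178,279,.096),("top",344.5,224,.096),("scene",154,257,.056),("top",351.5,196,.096),("scene",167,271,.056)]:
    print(n,u,v,np.round(ray(*C[n],u,v,z),4))
E
```

```text
top 231 216 [0.4957 0.1213 0.075 ]
scene 249 174 [0.5058 0.1185 0.075 ]
top 263.5 208.5 [0.5202 0.0081 0.075 ]
scene 236 198 [0.5295 0.013  0.075 ]
top 247 180 [0.6155 0.0634 0.107 ]
top 347 214 [ 0.5014 -0.2864  0.04  ]
scene 178 279 [ 0.5729 -0.3066  0.096 ]
top 344.5 224 [ 0.4585 -0.2661  0.096 ]
scene 154 257 [ 0.4515 -0.282   0.056 ]
top 351.5 196 [ 0.555 -0.295  0.096]
scene 167 271 [ 0.5127 -0.2941  0.056 ]
```

View pics/z1.png

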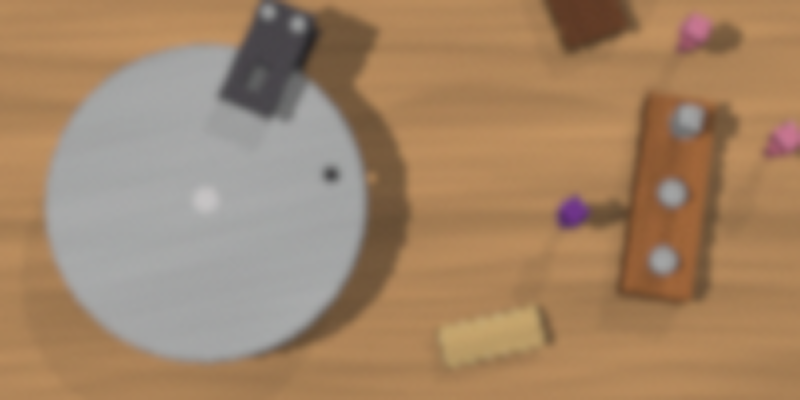

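View pics/z2.png

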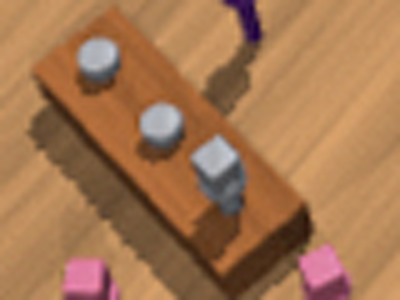

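The lock pin is at the far (+x) end of the rack, near (0.56,-0.30). Two pink pins and one purple pin stand near the rack. Next I'll look at the turntable with the wrist camera.

```bash
python3 - <<'E'
from workcell import *
from h import *
P=lambda x,y:(180+(x+.5)/4-.5,165+(y+.5)/4-.5)
c=ray(*C["top"],*P(205,200),.075); s=ray(*C["top"],*P(257,79),.107); pin=ray(*C["top"],*P(688,116),.096)
print(c,s,np.hypot(*(s-c)[:2]),np.arctan2(*(s-c)[1::-1]),pin)
hand.move_gripper(0.0)
bot.reach([0.53,0.06,0.33],down(1.75))
r=vision.read_camera("wrist");o=get_obs();print(o["time_s"],o["position"],o["joint_pos"],o["wrist_force"])
json.dump([r["intrinsics"].tolist(),r["view"].tolist()],open("w1.json","w"))
print(r["intrinsics"].tolist(),"cam",-r["view"][:3,:3].T@r["view"][:3,3],"tool",R.from_quat(o["orientation"]).inv().apply(-r["view"][:3,:3].T@r["view"][:3,3]-o["position"]))
cv2.imwrite("pics/w1.png",r["frame"][:,:,::-1])
E
```

```text
[0.50055027 0.12171141 0.075     ] [0.60022358 0.07440107 0.107     ] 0.11033148289835791 -0.4431660064881076 [ 0.56333418 -0.29588458  0.096     ]
3.4917 [0.53009993 0.05933295 0.32988903] [ 1.08736912e-01  1.38009595e-01  1.73091151e+00 -1.45749421e-04
  1.27285365e+00 -6.93101397e-02] [ 1.10528036 -0.54387177 -0.78560043]
[[332.6812536754293, 0.0, 254.3227860278904], [0.0, 332.6812536754293, 197.3942478321822], [0.0, 0.0, 1.0]] cam [0.51627045 0.13120656 0.45560345] tool [ 0.07317085 -0.00090239 -0.1257235 ]
```

View pics/w1.png

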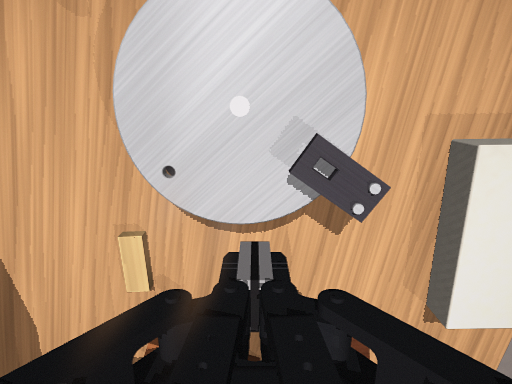

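Wrist view: dot (239,105), hole (168,171), slot (325,167), all sharp. I'll refine these offline.

```bash
cat >> h.py <<'E'
def blob(mask,near,amin=20,rad=60):
    n,l,st,ce=cv2.connectedComponentsWithStats(mask.astype(np.uint8))
    b=[(np.hypot(*(ce[i]-near)),i) for i in range(1,n) if st[i,4]>=amin]
    b=[x for x in b if x[0]<rad]
    if not b:return None
    i=min(b)[1];return ce[i],st[i]
E
python3 - <<'E'
from h import *
K,V=json.load(open("w1.json"));f=cv2.imread("pics/w1.png");g=cv2.cvtColor(f,cv2.COLOR_BGR2GRAY).astype(int)
print(g[105,239],g[60,239],g[171,168],g[171,185],"slot",g[158:178:3,312:340:3])
d=blob(g>228,(239,105));h=blob(g<90,(168,171));s=blob(g>75,(325,167),20,8)
for n,b,z in (("dot",d,.075),("hole",h,.075),("slot",s,.107)):
    print(n,b, b and ray(K,V,*b[0],z))
m=((g>110)&(f.max(2).astype(int)-f.min(2)<25)).astype(np.uint8);c=max(cv2.findContours(m,0,2)[0],key=cv2.contourArea)
e=cv2.fitEllipse(cv2.convexHull(c));print(e,ray(K,V,*e[0],.075), ray(K,V,e[0][0]+e[1][0]/2,e[0][1],.075))
# arm top outline
m=(g<75).astype(np.uint8);m[:,:270]=0;m[230:]=0;m[:120]=0
c=max(cv2.findContours(m,0,2)[0],key=cv2.contourArea);r=cv2.minAreaRect(c);print(r)
for q in cv2.boxPoints(r):print(q,ray(K,V,*q,.107))
E
```

```text
235 219 52 201 slot [[ 70  68  68 106  59  69  73  67  68  73]
 [ 68  68 109 108 110  50  68  73  71  67]
 [ 68  85 109 105 105 103  75  66  68  71]
 [ 65 119 105 109 102 105 103 108  54  68]
 [ 76  47 109  98 106 105 107  98  24  53]
 [ 72  68  58 200 114 106 106  33  61  72]
 [ 71  70  67  69  86 193  31  53  71  69]]
dot (array([239.27672956, 105.72012579]), array([230,  96,  20,  21, 318], dtype=int32)) [0.50180041 0.11957043 0.075     ]
hole (array([168.4       , 170.32941176]), array([163, 166,  12,  10,  85], dtype=int32)) [0.43241825 0.03326589 0.075     ]
slot (array([323.54471545, 167.56504065]), array([313, 158,  23,  20, 246], dtype=int32)) [0.60184565 0.07376653 0.107     ]
((239.17710876464844, 91.44481658935547), (252.93528747558594, 264.1458740234375), 172.71463012695312) [0.49922596 0.13435612 0.075     ] [0.63495224 0.1588011  0.075     ]
((338.9459533691406, 178.82432556152344), (91.7547836303711, 47.12725830078125), 36.02737045288086)
[287.9838  170.89731] [0.56529051 0.06350982 0.107     ]
[315.70273 132.78378] [0.58522447 0.10793262 0.107     ]
[389.9081  186.75134] [0.67766697 0.06591743 0.107     ]
[362.18918 224.86487] [0.65999323 0.01778007 0.107     ]
```

Axle is at (0.502,0.120). The bracket direction is about -0.435 rad, which agrees between slot and arm outline, and the hole radius of 0.111 fits. Now I'll brake the deck at radius 85 mm with a closed fingertip.

```bash
cat >> h.py <<'E'
CEN=np.array([.5018,.1196]);TH=-0.435;Q=down(0.25)
def pt(phi,r=.085): return CEN+r*np.array([np.cos(phi),np.sin(phi)])
def press(bot,get_obs,F=5.,zs=.0975,zmin=.088):
    """step down until vertical force F; returns z, baseline"""
    o=get_obs();xy=o["position"][:2]
    bot.servo_line([*xy,zs],velocity=.08);bot.dwell(.15)
    b=np.mean([get_obs()["wrist_force"] for _ in range(5)],0);z=zs
    while z>zmin:
        z-=.0005;bot.servo_line([*xy,z],velocity=.008)
        f=get_obs()["wrist_force"]-b
        if f[2]>F:break
    return z,b
def findhole(r,z=.075):
    """dark round blob on the grey deck at radius ~112"""
    f=r["frame"].astype(int);g=f.mean(2);K,V=r["intrinsics"],r["view"]
    n,l,st,ce=cv2.connectedComponentsWithStats((g<100).astype(np.uint8));out=[]
    for i in range(1,n):
        if 30<st[i,4]<900:
            p=ray(K,V,*ce[i],z)[:2]-CEN
            if abs(np.hypot(*p)-.112)<.007: out.append((round(float(np.arctan2(p[1],p[0])),4),round(float(np.hypot(*p)),4),st[i].tolist()))
    return out
E
python3 - <<'E'
from workcell import *
from h import *
p=pt(TH-1.45)
bot.reach([*p,.115],Q)
z,b=press(bot,get_obs,4.)
o=get_obs();print(o["time_s"],z,b,o["wrist_force"]-b)
L=[]
for i in range(30):
    bot.dwell(.1);o=get_obs();f=o["wrist_force"]-b;L.append([o["time_s"],*f]);
    if i>6 and np.hypot(*np.mean(L[-3:],0)[1:3])<.3:break
print(np.round(L,2).tolist())
r=vision.read_camera("wrist");cv2.imwrite("pics/w2.png",r["frame"][:,:,::-1]);print(findhole(r),get_obs()["position"])
bot.dwell(.2);r=vision.read_camera("wrist");print(findhole(r))
E
```

```text
9.325 0.0895 [0.42475493 0.35556842 0.74107699] [-0.04905881  0.58696795  5.37013775]
[[9.43, -0.16, 0.19, 4.96], [9.52, -0.38, 0.37, 5.46], [9.62, -0.2, -0.18, 4.83], [9.72, -0.91, 0.31, 6.18], [9.82, 0.32, 0.1, 4.56], [9.93, -0.06, 0.17, 6.0], [10.02, 0.38, 0.21, 5.43], [10.12, 0.63, 0.78, 5.81], [10.22, 0.44, 0.94, 4.64], [10.32, 0.09, 0.51, 5.71], [10.42, 0.5, 0.76, 5.03], [10.52, -0.3, 0.12, 5.18], [10.62, -0.14, -0.11, 4.76]]
[] [0.47588529 0.03887355 0.08953053]
[]
```

```bash
python3 - <<'E'
from workcell import *
from h import *
p=get_obs()["position"]
bot.servo_line([*p[:2],.095],velocity=.008)
bot.servo_line([p[0],p[1],.25],velocity=.25)
for i in range(2):
    r=vision.read_camera("wrist");print(get_obs()["time_s"],findhole(r),[proj(r["intrinsics"],r["view"],[*CEN,.075]).round(),proj(r["intrinsics"],r["view"],[*pt(TH,.112),.107]).round()]);bot.dwell(.2)
cv2.imwrite("pics/w3.png",r["frame"][:,:,::-1])
r=vision.read_camera("scene");s=r["frame"][:,:,::-1];w=cv2.imread("pics/w3.png")
cv2.imwrite("pics/scene1.png",s)
cv2.imwrite("pics/c3.png",np.hstack([cv2.resize(w,(448,336)),cv2.resize(s[130:240,190:305],(351,336))]))
E
```

```text
12.5833 [] [array([173., 129.]), array([253.,  10.])]
12.8333 [] [array([173., 129.]), array([253.,  10.])]
```

View pics/c3.png

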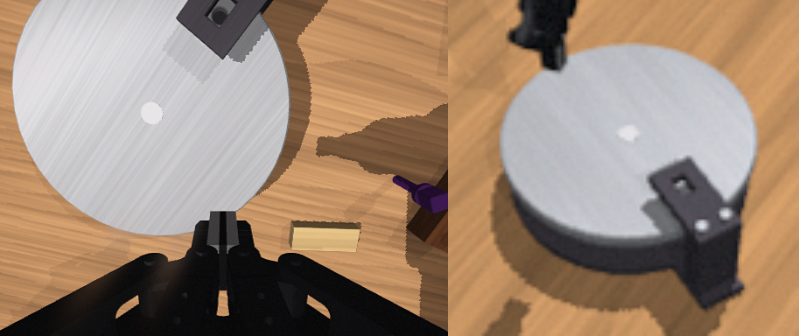

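By luck the hole already shows through the slot. I'll look from directly above.

```bash
python3 - <<'E'
from workcell import *
from h import *
s=pt(TH,.112)
bot.servo_line([*(s-.073*np.array([np.cos(.25),np.sin(.25)])),.15],velocity=.25)
r=vision.read_camera("wrist");K,V=r["intrinsics"],r["view"];o=get_obs();print(o["time_s"],"cam",-V[:3,:3].T@V[:3,3],V[:3,:3].round(3).tolist())
q=proj(K,V,[*s,.107]);print(q,proj(K,V,[*s,.075]),proj(K,V,[*CEN,.075]))
cv2.imwrite("pics/w4.png",r["frame"][:,:,::-1]);json.dump([K.tolist(),V.tolist()],open("w4.json","w"))
x,y=q.round().astype(int);x0=max(x-50,0);y0=max(y-40,0);print(x0,y0)
cv2.imwrite("pics/c4.png",cv2.resize(r["frame"][y0:y0+80,x0:x0+100,::-1],None,fx=7,fy=7,interpolation=cv2.INTER_NEAREST))
E
```

```text
13.75 cam [0.60233338 0.07232614 0.2759199 ] [[0.248, -0.969, 0.001], [-0.928, -0.237, 0.287], [-0.278, -0.072, -0.958]]
[254.37986586  95.52015782] [254.31982864  95.87087942] [145.65689422 234.87003077]
204 56
```

View pics/c4.png

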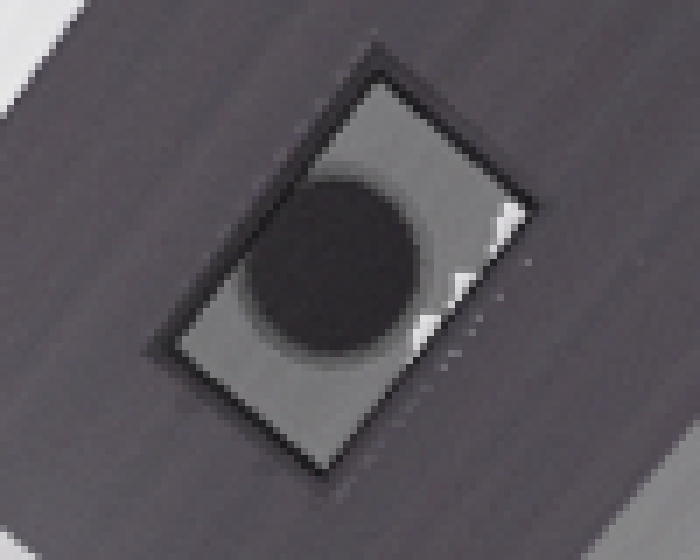

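The slot's outline is centred at crop (347,269) and the hole at crop (333,267). I'll convert both to millimetres in the turntable frame.

```bash
python3 - <<'E'
from h import *
K,V=json.load(open("w4.json"));U=lambda x,y:(204+x/7-.5,56+y/7-.5)
co=np.array([ray(K,V,*U(*c),.107)[:2] for c in [(375,42),(542,205),(325,478),(148,350)]])
s=co.mean(0);d=(co[0]-co[3]+co[1]-co[2]);a=np.arctan2(d[1],d[0])
print("slot",s,"len",np.linalg.norm(co[0]-co[3]),np.linalg.norm(co[1]-co[2]),"wid",np.linalg.norm(co[0]-co[1]),np.linalg.norm(co[2]-co[3]),"ang",a)
h=ray(K,V,*U(333,267),.075)[:2];rad=np.linalg.norm(ray(K,V,*U(333+87,267),.075)[:2]-h)
e=h-s;ang=TH;print("hole",h,rad,"radial",e@[np.cos(ang),np.sin(ang)],"tang",e@[-np.sin(ang),np.cos(ang)])
E
```

```text
slot [0.60373298 0.07319696] len 0.025530851528436458 0.023713323066957854 wid 0.015525271608207316 0.015138705934953546 ang -0.4259247621695634
hole [0.60409611 0.07452094] 0.007166310565513964 radial -0.0002286268503625531 tang 0.0013537028913005952
```

The hole is 1.35 mm past the slot centre tangentially and on radius, which is within tolerance and passable. On to the pin.

```bash
python3 - <<'E'
from workcell import *
from h import *
p=np.array([.563,-.297]);y=1.45
g=get_obs()["position"];bot.servo_line([g[0],g[1],.2],velocity=.25)
bot.reach([*(p-.073*np.array([np.cos(y),np.sin(y)])),.2],down(y))
r=vision.read_camera("wrist");K,V=r["intrinsics"],r["view"];o=get_obs();print(o["time_s"],o["joint_pos"],-V[:3,:3].T@V[:3,3])
cv2.imwrite("pics/w5.png",r["frame"][:,:,::-1]);json.dump([K.tolist(),V.tolist()],open("w5.json","w"))
q=proj(K,V,[*p,.096]);print(q);x,y=q.round().astype(int);x0,y0=x-100,max(y-75,0);print(x0,y0)
cv2.imwrite("pics/c5.png",cv2.resize(r["frame"][y0:y0+150,x0:x0+200,::-1],None,fx=4,fy=4,interpolation=cv2.INTER_NEAREST))
E
```

```text
15.8 [-5.89045549e-01  4.60749272e-01  1.58333521e+00  2.38656464e-04
  1.09806079e+00 -4.68657873e-01] [ 0.56218299 -0.29627314  0.32536301]
[255.5009041   98.69972167]
156 24
```

View pics/c5.png

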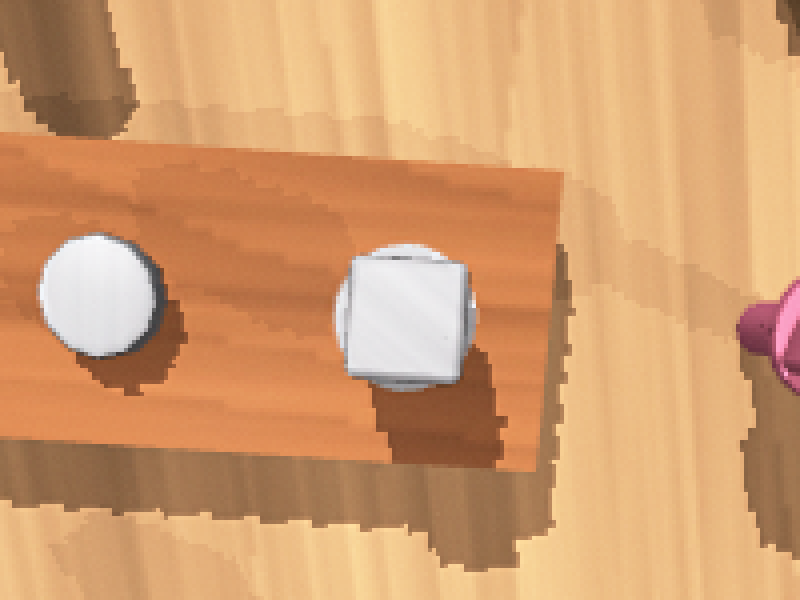

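Pin head corners at crop (353,257), (468,264), (460,382), (346,376); square and clear of its neighbours. I'll grasp it, lift, and look at the slot again with the place yaw.

```bash
python3 - <<'E'
from workcell import *
from h import *
K,V=json.load(open("w5.json"));U=lambda x,y:(156+x/4-.5,24+y/4-.5)
co=np.array([ray(K,V,*U(*c),.096)[:2] for c in [(353,257),(468,264),(460,382),(346,376)]])
p=co.mean(0);d=co[0]-co[3]+co[1]-co[2];y=np.arctan2(d[1],d[0])
print(p,y,[np.linalg.norm(co[i]-co[i-1]).round(4) for i in range(4)])
assert np.hypot(*(p-[.563,-.297]))<.01 and abs(y-1.45)<.2
hand.move_gripper(.05)
bot.reach([*p,.14],down(y));bot.servo_line([*p,.0915],velocity=.1)
b=get_obs();hand.move_gripper(0.,50);o=get_obs();print(o["time_s"],o["gripper_width"],o["grip_force"],o["position"],o["wrist_force"]-b["wrist_force"])
bot.servo_line([*p,.2],velocity=.15)
o=get_obs();print(o["gripper_width"],o["wrist_force"])
s=np.array([.6039,.0735])-.073*np.array([np.cos(y),np.sin(y)])
bot.reach([*s,.22],down(y))
r=vision.read_camera("wrist");K,V=r["intrinsics"],r["view"];o=get_obs();print(o["time_s"],o["position"],y)
cv2.imwrite("pics/w6.png",r["frame"][:,:,::-1]);json.dump([K.tolist(),V.tolist()],open("w6.json","w"))
q=proj(K,V,[.6037,.0732,.107]);x,yy=q.round().astype(int);x0,y0=x-33,max(yy-25,0);print(q,x0,y0)
f=r["frame"][:,:,::-1]
cv2.imwrite("pics/c6.png",np.hstack([cv2.resize(f[y0:y0+50,x0:x0+66],None,fx=8,fy=8,interpolation=cv2.INTER_NEAREST),cv2.resize(f[150:350,190:320],(260,400))]))
E
```

```text
[ 0.56373583 -0.30024313] 1.3866927790322003 [np.float64(0.019), np.float64(0.0189), np.float64(0.0189), np.float64(0.0192)]
17.8 0.018925107197972704 51.06025993824005 [ 0.56423929 -0.30052062  0.09237101] [-1.28247921  0.10180803  5.8993349 ]
0.01866224842039448 [-0.28592595  0.53548754 -1.41305444]
19.8917 [5.90628271e-01 5.14001045e-04 2.19713877e-01] 1.3866927790322003
[254.64326225  96.3374795 ] 222 71
```

View pics/c6.png

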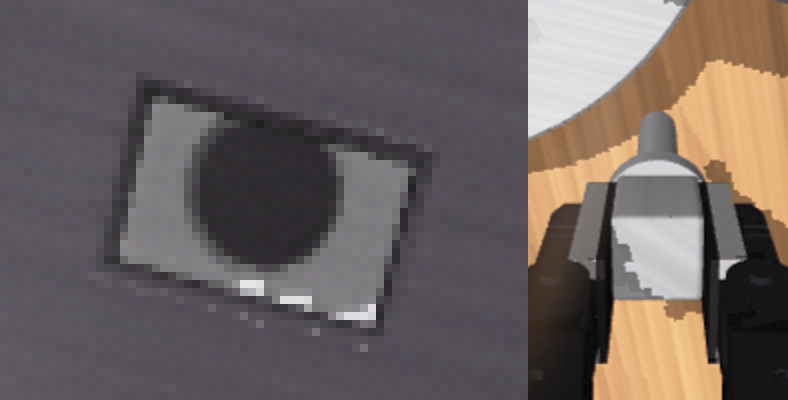

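Pin is held straight. Slot corners are at (140,78), (432,152), (380,333), (103,262) and the hole at (266,195). The pin head top is centred at about pixel (254,278).

```bash
python3 - <<'E'
from h import *
K,V=json.load(open("w6.json"));U=lambda x,y:(222+x/8-.5,71+y/8-.5)
co=np.array([ray(K,V,*U(*c),.107)[:2] for c in [(140,78),(432,152),(380,333),(103,262)]])
s=co.mean(0);d=co[1]-co[0]+co[2]-co[3];a=np.arctan2(d[1],d[0])
print("slot",s,[np.linalg.norm(co[i]-co[i-1]).round(4) for i in range(4)],a)
h=ray(K,V,*U(266,195),.075)[:2];e=h-s
print("hole",h,"rad/tang",e@[np.cos(TH),np.sin(TH)],e@[-np.sin(TH),np.cos(TH)])
t=np.array([.590628,.000514]);print("pin top-tcp",ray(K,V,254,278,.2233)[:2]-t)
# foot of shank in the picture: width profile
g=cv2.imread("pics/w6.png");print("foot proj",proj(K,V,[*t,.2197-.0824]),proj(K,V,[*t,.2197-.0824+.05]), "shank centre cols", [190+(657-528)/2])
yb=(R.from_euler('z',1.3867)*R.from_euler('x',np.pi)).as_matrix();print(yb[:,0],yb[:,1])
E
```

```text
slot [0.60360201 0.07317243] [np.float64(0.0154), np.float64(0.0255), np.float64(0.0155), np.float64(0.0247)] -0.4235691347517195
hole [0.60405756 0.07432832] rad/tang -7.39816922902557e-05 0.0012402150525611154
pin top-tcp [-0.00062752  0.00181423]
foot proj [255.42298378 212.72003335] [255.82626703 244.74869165] shank centre cols [254.5]
[0.18305821 0.98310208 0.        ] [ 9.83102077e-01 -1.83058205e-01  1.22464680e-16]
```

```bash
python3 - <<'E'
from h import *
K,V=json.load(open("w6.json"));g=cv2.cvtColor(cv2.imread("pics/w6.png"),7).astype(int)
print([(r,int(g[r,253:257].mean())) for r in range(198,304)])
t=np.array([.590628,.000514]);X=np.array([.18306,.98310]);z=.2197-.0824
for nm,dx,h in [("foot chamf edge far",.004,0),("shank edge far",.006,.002),("collar near-cam top",.013,.062),("head top +x",.010,.086),("head bot +x",.010,.062),("head top -x",-.010,.086)]:
    print(nm,proj(K,V,[*(t+dx*X),z+h]).round(1))
for r in (210,220,230): print(r,[int(v) for v in g[r,236:274]])
E
```

```text
[(198, 96), (199, 94), (200, 95), (201, 95), (202, 96), (203, 95), (204, 96), (205, 100), (206, 119), (207, 118), (208, 117), (209, 119), (210, 118), (211, 118), (212, 118), (213, 118), (214, 117), (215, 116), (216, 117), (217, 116), (218, 117), (219, 117), (220, 117), (221, 117), (222, 117), (223, 117), (224, 116), (225, 117), (226, 117), (227, 116), (228, 114), (229, 122), (230, 197), (231, 215), (232, 212), (233, 212), (234, 212), (235, 211), (236, 214), (237, 188), (238, 106), (239, 112), (240, 113), (241, 112), (242, 114), (243, 114), (244, 114), (245, 115), (246, 115), (247, 115), (248, 116), (249, 117), (250, 116), (251, 117), (252, 116), (253, 117), (254, 118), (255, 117), (256, 118), (257, 125), (258, 161), (259, 190), (260, 208), (261, 205), (262, 205), (263, 206), (264, 208), (265, 208), (266, 210), (267, 212), (268, 213), (269, 213), (270, 213), (271, 211), (272, 211), (273, 208), (274, 205), (275, 203), (276, 202), (277, 201), (278, 200), (279, 200), (280, 198), (281, 197), (282, 197), (283, 198), (284, 199), (285, 200), (286, 201), (287, 203), (288, 204), (289, 206), (2
[... 214 characters left out ...]
 [255.4 205. ]
collar near-cam top [256.  230.3]
head top +x [256.3 259.8]
head bot +x [256.  236.2]
head top -x [256.3 302.5]
210 [107, 102, 100, 108, 111, 111, 109, 106, 107, 111, 113, 131, 129, 133, 134, 132, 127, 124, 121, 116, 113, 110, 107, 103, 98, 83, 97, 171, 175, 169, 167, 157, 155, 159, 173, 175, 173, 173]
220 [109, 115, 124, 171, 168, 175, 180, 181, 173, 124, 129, 132, 131, 134, 135, 131, 126, 121, 120, 117, 112, 109, 107, 103, 96, 90, 84, 82, 125, 171, 171, 172, 164, 157, 156, 156, 157, 157]
230 [182, 180, 175, 151, 131, 131, 131, 131, 129, 129, 129, 133, 136, 158, 178, 174, 179, 198, 198, 197, 197, 193, 172, 168, 142, 119, 115, 104, 105, 100, 99, 96, 92, 92, 117, 158, 159, 159]
```

Head, collar and foot edges all match the nominal TCP to within about 0.5 mm, so the pin isn't tilted. Now the insertion, in small force-guarded steps.

```bash
python3 - <<'E'
from workcell import *
from h import *
q=down(1.3867);t=np.array([.60425,.0737])
bot.reach([*t,.22],q);bot.servo_line([*t,.196],velocity=.1);bot.dwell(.2)
b=np.mean([get_obs()["wrist_force"] for _ in range(6)],0);z=.196;L=[]
while z>.1334:
    z-=.001;bot.servo_line([*t,z],velocity=.03)
    f=get_obs()["wrist_force"]-b;L.append([z*1e3,*f])
    if f[2]>6 or np.hypot(*f[:2])>8:break
print(b);print(np.round(L[::4]+L[-4:],1).tolist());o=get_obs();print(o["time_s"],o["position"],o["gripper_width"])
E
```

```text
[-0.08269528  0.28472477 -1.3880236 ]
[[195.0, 0.1, 0.3, 0.4], [191.0, -0.8, -0.2, 0.6], [187.0, -0.5, -0.5, -0.2], [183.0, -0.2, 0.6, -0.9], [179.0, 0.3, -1.1, -0.0], [175.0, 1.2, -0.2, -0.5], [171.0, -0.7, -0.4, 0.3], [167.0, -0.3, -0.6, -0.1], [163.0, 0.5, 0.5, -0.1], [159.0, -0.6, -0.4, 0.7], [155.0, 0.4, -1.2, 0.7], [151.0, 0.4, -1.1, 0.3], [147.0, -0.1, -0.6, -0.4], [143.0, -0.8, -1.1, 0.1], [139.0, 1.3, -0.2, -0.1], [135.0, 0.7, -0.6, -0.2], [136.0, -0.3, -0.9, 0.3], [135.0, 0.7, -0.6, -0.2], [134.0, -0.2, 0.4, 0.8], [133.0, -2.0, -0.5, 6.5]]
36.625 [0.60439261 0.07370232 0.13343499] 0.018722309557527208
```

It went in without catching and seated at the predicted height. Now release, retreat, and check.

```bash
python3 - <<'E'
from workcell import *
from h import *
hand.move_gripper(.05);p=get_obs()["position"]
bot.servo_line([*p[:2],.2],velocity=.08)
bot.servo_line([p[0]-.0134,p[1]-.115,.22],velocity=.2);bot.dwell(.3)
r=vision.read_camera("wrist");o=get_obs();print(o["time_s"],o["gripper_width"])
K,V=r["intrinsics"],r["view"];print(proj(K,V,[.6039,.0737,.137]))
cv2.imwrite("pics/w7.png",r["frame"][:,:,::-1])
E
```

```text
39.1 0.05016216136722521
[241.42074643  20.22703493]
```

View pics/w7.png

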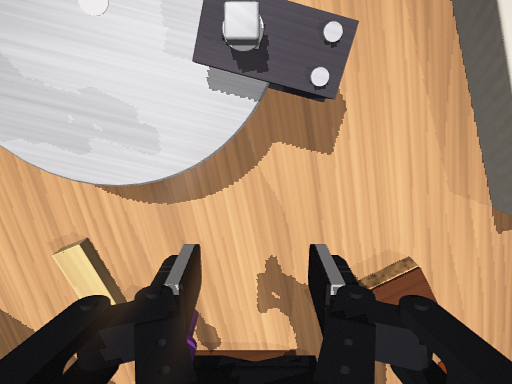

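The pin stands with its collar on the arm; the head is at (241,20), as predicted. The gripper is clear.

```bash
python3 -c "
from workcell import *
print(hand_in())"
```

```text
the job is handed in; nothing more can be done
None
```

I stopped the deck with its hole about 1.3 mm from the slot centre, pushed the lock pin fully home with its collar on the bracket, released it, and handed the job in at about 39 s; `hand_in()` returned no verdict.

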